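Stop the bobbin stand rocking

TASK

The square bobbin stand was put down askew over the low grey cable cover and rocks with two of its feet up on it. Push it round on its feet, without lifting it or tipping it over, until the cable cover runs between the feet and all four feet stand flat on the table; leave the stand where it belongs, over the cover and between the two yellow tape bands, and do not disturb the other things on the table.

Things in the scene. Friction and masses are not known exactly. Their poses are not given: they have to be found in the camera images.
- stand: Loose stand, about 0.5 kg: square wooden board 150 x 150 mm, 12 mm thick (33 to 45 mm above the soles), on four black feet, 14 mm thick, centred 42 mm out in x and y. Bobbins fixed on top reach 62 mm. Origin: centre, at sole level; x, y along the edges, z up. At the start it leans about 0.13 rad, a diagonal within 0.2 rad of the cover's length. Any quarter turn is as good; its edges can be pushed.
- strip: Cable cover fixed to the table: flat grey bar 30 mm wide (its x), 400 mm long (its y), 8 mm high, turned up to 0.4 rad. A fixed white socket box, 70 x 80 mm, 34 mm high, is centred at its y = +240 mm. Yellow tape bands 12 mm wide cross it at y = -125 and +125 mm; the stand belongs between them. Origin: middle of its underside, on the table top; z up.
- foot0 (a point): Centre of the sole of the stand's foot at its x +42, y +42 mm
- foot1 (a point): Centre of the sole of the foot at x -42, y +42 mm
- foot2 (a point): Centre of the sole of the foot at x -42, y -42 mm
- foot3 (a point): Centre of the sole of the foot at x +42, y -42 mm
- bottle: Bystander: clear bottle with a white cap, 64 mm diameter, 190 mm high, upright. Origin: centre of its underside.
- pin_dish: Bystander: blue bowl, 90 mm diameter, 28 mm high. Origin: centre of its underside.
- weight: Bystander: dark steel pattern weight, 64 mm diameter, 44 mm high with its knob. Origin: centre of its underside.
- chalk_box: Bystander: red box 50 x 80 mm, 30 mm high. Origin: centre of its underside.
There are look-alikes about, which are no part of the job. Of the things that look like the stand, the smallest one is meant.

How it is judged:
By the outcome, as a careful person would: the job done as asked, in the order asked, and still so for the second after the job is handed in, with the robot touching nothing.
It also fails if it takes over 58 s, if anything falls off the work surface, if the arm or the gripper's body presses on something with over 40 N, if the wrist force passes 120 N, or if a joint passes its speed limit or range.

ROBOT

A 6-joint arm with a two-finger parallel gripper is mounted at the origin on the work surface. World frame = base frame: x ahead of the robot, y to its left, z up, the work surface at z = 0. Lengths are in m, angles in degrees, forces in N, time in s.
With the tool pointing down it reaches from about 0.4 to 0.925 m from the base axis. Payload 3.4 kg.
Tool frame: the origin (TCP) lies midway between the tips of the shut fingers; the grasp point (between the pads) lies 19 mm behind it (grip_depth is the distance from the TCP to the grasp point, in m); z points along the fingers, y is the direction in which the jaws open and shut (so a half turn about z gives the same grasp; the last joint's range is limited). The gripper opens to 85 mm and grips with 20 to 120 N. Pads are 22 mm wide; open, the fingers measure 114 mm over their backs; the gripper's body (76 mm by 85 mm) begins 54 mm behind the grasp point. The pads swing forward as they close: fully open they stand 13 mm farther back than shut.
Start: joints at [65.117, 17.578, 86.31, -0, 76.112, -4.211], TCP at [0.203, 0.538, 0.2] pointing down, gripper open.
Joint ranges: [-179.03, 179.03], [-60, 130.46], [8.19, 133.38], [-81.62, 261.62], [5.75, 156.47], [-153.77, 153.77]. Speed limits (degrees/s): [147.25, 147.25, 180, 180, 180, 180].

INTERFACE

Orientations are given as a 3x3 rotation matrix whose columns are the frame's x, y, z axes.
In Python, from rig import * gives the robot as it stands.
- The arm moves only by the shell command python3 -m inch 'ROWS' [FORCE]. ROWS is JSON, a list of rows, each an object of numbers: "rx", "ry", "rz": the turn, a rotation vector about the tool's x, y, z in units of 5 degrees (1.0 is 5 degrees); "x", "y", "z": the shift along the tool's x, y, z in mm; "jaw": the finger opening in mm, from 0 to 85.4. In form: [{"rx": .., "ry": .., "rz": .., "x": .., "y": .., "z": .., "jaw": ..}, ...]. A call has 1 to 10 rows; each row is the pose to reach, as a shift and turn from the pose commanded when the call began, along the tool's axes at that moment; what a row does not reach only later rows make up. A row lasts 1/10 s, in which the tool goes at most 50 mm and 8.59 degrees, less where a joint would pass 70% of its speed; a pose out of reach is approached as far as the arm can. A call with a gripper value outside its range is refused whole. The fingers move at their own pace and stop on an object; FORCE is the grip in N (left out, the last holds). Time passes only in rows, so rows that repeat a pose let the fingers close. It gives the time, the measured TCP pose, the force and the opening at its end, in the units of the state.
- read_state(): the state, without advancing time (a new reading comes with each control period).
- read_camera(name): name is "scene" or "side" or "wrist"; returns the picture (420x560x3 uint8, red, green, blue); there is no depth.
- get_calibration(name): a dict with "mtx" (3x3 intrinsics, pixels), "extrinsics" (4x4, takes a point from camera to world coordinates); the wrist camera has in their place "tool_from_camera" (4x4, takes a point from camera to tool coordinates, whose origin is the TCP and whose axes are the flange's). Camera axes: x right, y down, z forward; pixel columns grow to the right and rows downward; lengths in m; the calibration is good to about 2 mm. A picture is of the moment at which its call begins: read the wrist's pose just before it. get_calibration takes no time and is no camera call.
- job_done(): hands the job in, once; it reports no verdict.
Trained networks look in the newest picture that a camera, given by its name, has taken for a name from the list of things; names that differ only in an ending like _2 or _b are one class to them, and where a whole thing is asked for, a point or a joint stands for the part that bears it (a point fixed in the world has none). Each returns a list of dicts, best first, with "score" (0 to 1); they miss things now and then, are a little off and sometimes report something else, mostly with a low value. They report only what shows in the picture. A call takes as long as a camera call. They do not tell look-alikes from the thing itself.
- boxes_of(camera, thing): "bbox" ([left, top, width, height] in pixels, round what is visible of it).
- regions_of(camera, thing): "region" (420x560 bool, what is visible of it) and "bbox" ([left, top, width, height] in pixels, round what is visible of it).
- pinpoint(camera, thing): "location" ([column, row] in pixels: a listed point, or the origin of a listed thing).
The state is a dict: "time_s": time; "joints": joint angles; "dq": joint speeds; "effort": joint torques, N m; "tcp_pos": TCP position; "orientation": TCP orientation; "contact_force": force on the tool from outside, world axes, zero at the start; "ft_torque": the same for the moment, N m; "width": finger opening in m.
Only numpy, scipy, OpenCV 4.12 (cv2) and the standard library are available. Lean on these libraries where they do the work, as an engineer would, in place of code of your own. Each camera call takes 0.05 s, during which the arm holds its last target.

## Working session

There is one attempt and no reset: what is moved stays moved. The work goes in short steps, Python scripts to look and compute and a shell command to move; the robot and the scene stay as the last step left them, time stands still between calls to the robot, and variables do not carry over. Pictures are saved under pics/ and viewed, and the job is handed in when it is done.

```bash
mkdir -p pics; ls; python3 - <<'E'
from rig import *
import cv2
s=read_state();print(s)
for c in ("scene","side","wrist"):
    im=read_camera(c);cv2.imwrite(f"pics/{c}0.png",im[...,::-1])
    k=get_calibration(c);print(c,k)
E
```

```text
pics
{'time_s': 0.0, 'joints': array([ 6.51169309e+01,  1.76214309e+01,  8.63822540e+01,  1.41315406e-04,
        7.61120280e+01, -4.21221636e+00]), 'dq': array([ 0.0981275 , -0.04702436, -0.07487505,  0.00687387,  0.03716846,
        0.0202542 ]), 'effort': array([-3.48074955e-04, -4.57547665e+01, -2.51910281e+01,  1.54739209e-04,
        1.34278779e-02,  9.22627777e-06]), 'tcp_pos': array([0.20268727, 0.53728558, 0.19860017]), 'orientation': array([[-9.35623454e-01,  3.52998622e-01, -8.51941554e-04],
       [ 3.52999618e-01,  9.35621674e-01, -1.83108165e-03],
       [ 1.50725685e-04, -2.01393798e-03, -9.99997961e-01]]), 'contact_force': array([ 0.29466439, -0.51848111, -0.78377596]), 'ft_torque': array([-0.00395722, -0.01883876, -0.01158205]), 'width': 0.08567743520044048}
scene {'mtx': array([[421.795775  ,   0.        , 273.78574637],
       [  0.        , 421.795775  , 206.36757613],
       [  0.        ,   0.        ,   1.        ]]), 'extrinsics': array([[-0.30819395,  0.51245385, -0.8015033 ,  1.49370204],
       [ 0.95110828,  0.14805659, -0.27105772,  0.30009258],
       [-
[... 373 characters left out ...]
4052, -0.77363847,  0.63214327, -0.65196432],
       [ 0.00202898, -0.63280467, -0.77430881,  0.78844059],
       [ 0.        ,  0.        ,  0.        ,  1.        ]])}
wrist {'mtx': array([[342.83661116,   0.        , 283.56091012],
       [  0.        , 342.83661116, 211.56239707],
       [  0.        ,   0.        ,   1.        ]]), 'tool_from_camera': array([[-1.28430673e-04, -9.61245753e-01, -2.75692921e-01,
         6.83960450e-02],
       [ 9.99999667e-01, -3.45697200e-04,  7.39479757e-04,
        -1.23212155e-04],
       [-8.06128046e-04, -2.75692734e-01,  9.61245477e-01,
        -1.74976319e-01],
       [ 0.00000000e+00,  0.00000000e+00,  0.00000000e+00,
         1.00000000e+00]])}
```

View pics/scene0.png

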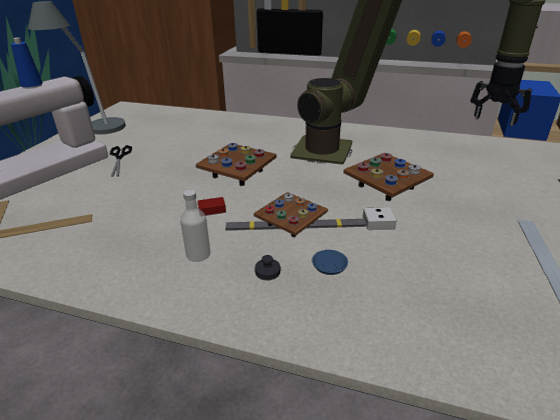

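View pics/side0.png

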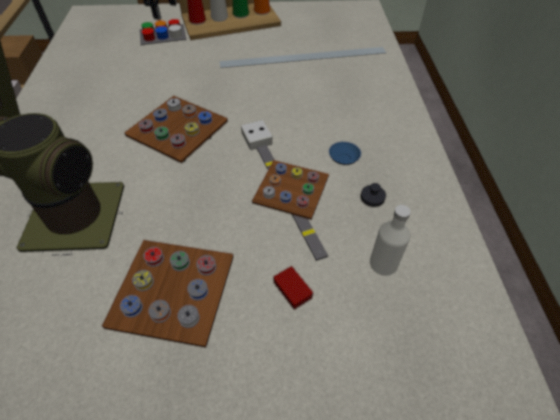

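View pics/wrist0.png

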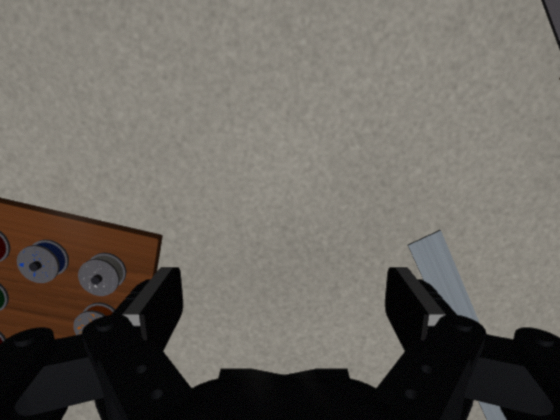

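Three stand-like boards: scene (237,161), (388,173) and (291,212), which in the side view are about (170,290), (177,127) and (291,188). The one at scene (291,212) is the smallest and is the only one astride the grey cover, so that is my target. I'll check it in close crops.

```bash
python3 - <<'E'
from rig import *
import cv2,numpy as np
a=cv2.imread("pics/scene0.png")[170:290,160:410];b=cv2.imread("pics/side0.png")[110:280,220:420]
cv2.imwrite("pics/cs.png",cv2.resize(a,None,fx=3.2,fy=3.2,interpolation=2))
cv2.imwrite("pics/cd.png",cv2.resize(b,None,fx=3.5,fy=3.5,interpolation=2))
for c in("scene","side"):
    read_camera(c)
    for n in("stand","strip","foot0","foot1","foot2","foot3","bottle","pin_dish","weight","chalk_box"):
        print(c,n,[(np.round(d["location"],1).tolist(),round(d["score"],2)) for d in pinpoint(c,n)][:4])
print(read_state()["time_s"])
E
```

```text
scene stand [([239.1, 171.5], 0.91), ([385.0, 185.6], 0.9), ([290.9, 222.2], 0.67)]
scene strip []
scene foot0 [([241.8, 184.6], 0.95), ([268.2, 225.8], 0.83), ([294.9, 236.5], 0.83), ([411.9, 191.9], 0.79)]
scene foot1 [([241.8, 184.6], 0.95), ([268.2, 225.8], 0.83), ([294.9, 236.5], 0.83), ([411.9, 191.9], 0.79)]
scene foot2 [([241.8, 184.6], 0.95), ([268.2, 225.8], 0.83), ([294.9, 236.5], 0.83), ([411.9, 191.9], 0.79)]
scene foot3 [([241.8, 184.6], 0.95), ([268.2, 225.8], 0.83), ([294.9, 236.5], 0.83), ([411.9, 191.9], 0.79)]
scene bottle [([199.0, 253.7], 0.76)]
scene pin_dish [([334.1, 269.8], 0.93)]
scene weight [([268.1, 273.3], 0.74)]
scene chalk_box [([212.4, 208.9], 0.89)]
side stand [([177.4, 302.9], 0.93), ([181.7, 141.8], 0.64), ([291.9, 196.1], 0.59), ([381.6, 264.2], 0.33)]
side strip [([294.0, 196.4], 0.21)]
side foot0 [([184.1, 160.0], 0.96), ([277.8, 182.5], 0.9), ([207.6, 138.2], 0.7), ([291.1, 194.6], 0.57)]
side foot1 [([184.1, 160.0], 0.96), ([277.8, 182.5], 0.9), ([207.6, 138.2], 0.7), ([291.1, 194.6], 0.57)]
side foot2 [([184.1, 160.0], 0.96), ([277.8, 182.5], 0.9), ([207.6, 138.2], 0.7), ([291.1, 194.6], 0.57)]
side foot3 [([184.1, 160.0], 0.96), ([277.8, 182.5], 0.9), ([207.6, 138.2], 0.7), ([291.1, 194.6], 0.57)]
side bottle [([381.5, 263.7], 0.56)]
side pin_dish [([345.9, 154.9], 0.89)]
side weight [([374.6, 197.2], 0.92)]
side chalk_box [([294.1, 292.8], 0.78)]
1.25
```

View pics/cs.png

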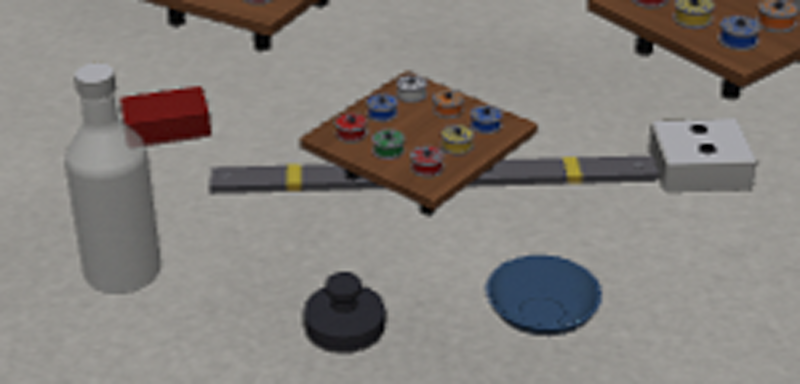

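View pics/cd.png

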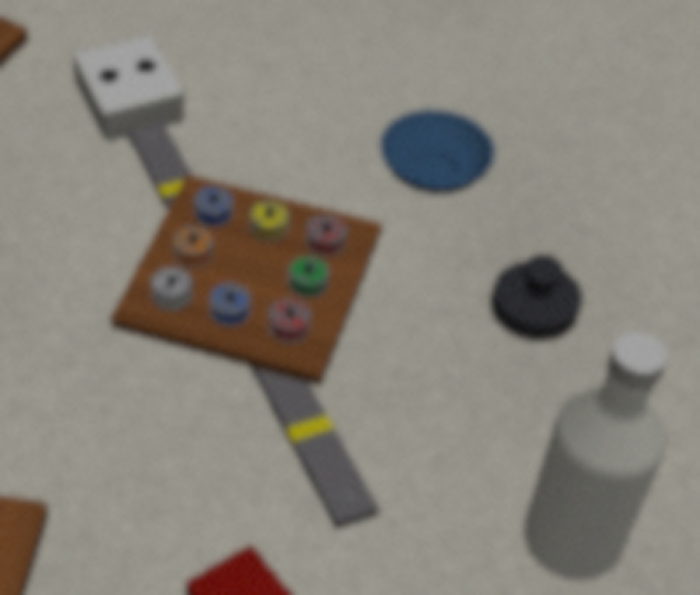

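```bash
cat >h.py <<'E'
import numpy as np,cv2
from rig import get_calibration
def P(c):
    k=get_calibration(c);T=np.linalg.inv(k["extrinsics"]);return k["mtx"]@T[:3]
def onplane(c,px,z):
    k=get_calibration(c);E=k["extrinsics"];d=E[:3,:3]@np.linalg.inv(k["mtx"])@[px[0],px[1],1];o=E[:3,3]
    return o+d*(z-o[2])/d[2]
def tri(a,b):
    X=cv2.triangulatePoints(P("scene"),P("side"),np.array(a,float).reshape(2,1),np.array(b,float).reshape(2,1)).ravel()
    return X[:3]/X[3]
def proj(c,X):
    q=P(c)@np.r_[X,1];return q[:2]/q[2]
E
python3 - <<'E'
from h import *
np.set_printoptions(precision=4,suppress=True)
S=lambda x,y:(160+(x+.5)/3.2-.5,170+(y+.5)/3.2-.5)
D=lambda x,y:(220+(x+.5)/3.5-.5,110+(y+.5)/3.5-.5)
C=[]
for n,a,b in (("+x",(432,200),(380,226)),("+y",(537,127),(190,177)),("-x",(408,72),(113,320)),("-y",(302,142),(320,376))):
    X=tri(S(*a),D(*b));C.append(X);print(n,X,proj("scene",X)-S(*a))
C=np.array(C);print("ctr",C.mean(0),[np.linalg.norm(C[i]-C[i-1]) for i in range(4)])
for n,a,b in (("tape-",(294,176),(310,429)),("tape+",(572,168),(172,188)),("end",(210,180),(356,516))):
    print(n,tri(S(*a),D(*b)),onplane("scene",S(*a),.008),onplane("side",D(*b),.008))
print("socket top ctr",tri(S(702,141),D(128,72)))
for n,a,b in (("bottle",(199,254),(381.5,263.7)),("dish",(334,269.8),(346,155)),("weight",(268,273.3),(374.6,197.2)),("chalk",(212.4,208.9),(294,293))):print(n,tri(a,b),onplane("scene",a,0),onplane("side",b,0))
E
```

```text
+x [0.629  0.0641 0.0507] [ 0.2287 -0.1838]
+y [0.4946 0.1225 0.0488] [ 0.0838 -0.0811]
-x [ 0.4372 -0.0141  0.0499] [-0.2135  0.1883]
-y [ 0.5741 -0.0691  0.0484] [ 0.2659 -0.1917]
ctr [0.5337 0.0258 0.0494] [np.float64(0.14401808429111518), np.float64(0.14654830772796798), np.float64(0.14827085787416827), np.float64(0.14753311082940593)]
tape- [ 0.5687 -0.0808  0.0062] [ 0.572  -0.0802  0.008 ] [ 0.568  -0.0814  0.008 ]
tape+ [0.4822 0.1553 0.0044] [0.4902 0.1552 0.008 ] [0.4811 0.1541 0.008 ]
end [ 0.5931 -0.1514  0.0049] [ 0.599  -0.1502  0.008 ] [ 0.5916 -0.1517  0.008 ]
socket top ctr [0.4493 0.2633 0.032 ]
bottle [ 0.7265 -0.1702 -0.0005] [ 0.7276 -0.1702  0.    ] [ 0.726  -0.1699  0.    ]
dish [0.6957 0.1821 0.0054] [0.6885 0.1817 0.    ] [0.6975 0.1867 0.    ]
weight [ 0.7478  0.0284 -0.0002] [0.7478 0.0286 0.    ] [0.7479 0.0279 0.    ]
chalk [ 0.522  -0.2313  0.0014] [ 0.5152 -0.2304  0.    ] [ 0.5248 -0.2345  0.    ]
```

```bash
python3 -m inch '[{"x":-545,"y":-476,"jaw":0},{"x":-545,"y":-476,"jaw":0},{"x":-545,"y":-476,"jaw":0},{"x":-545,"y":-476,"jaw":0},{"x":-545,"y":-476,"jaw":0},{"x":-545,"y":-476,"jaw":0},{"x":-545,"y":-476,"jaw":0},{"x":-545,"y":-476,"jaw":0},{"x":-545,"y":-476,"jaw":0},{"x":-545,"y":-476,"jaw":0}]'
```

```text
invalid input
```

```bash
python3 -m inch '[{"rx":0,"ry":0,"rz":0,"x":-545,"y":-476,"z":0,"jaw":0},{"rx":0,"ry":0,"rz":0,"x":-545,"y":-476,"z":0,"jaw":0},{"rx":0,"ry":0,"rz":0,"x":-545,"y":-476,"z":0,"jaw":0},{"rx":0,"ry":0,"rz":0,"x":-545,"y":-476,"z":0,"jaw":0},{"rx":0,"ry":0,"rz":0,"x":-545,"y":-476,"z":0,"jaw":0},{"rx":0,"ry":0,"rz":0,"x":-545,"y":-476,"z":0,"jaw":0},{"rx":0,"ry":0,"rz":0,"x":-545,"y":-476,"z":0,"jaw":0},{"rx":0,"ry":0,"rz":0,"x":-545,"y":-476,"z":0,"jaw":0},{"rx":0,"ry":0,"rz":0,"x":-545,"y":-476,"z":0,"jaw":0},{"rx":0,"ry":0,"rz":0,"x":-545,"y":-476,"z":0,"jaw":0}]'
```

```text
time_s: 2.25
tcp_pos: [0.44, 0.0954, 0.1999]
orientation: [[-0.936, 0.353, 0.001], [0.353, 0.936, 0.0], [-0.001, 0.001, -1.0]]
contact_force: [0.7, 1.0, 0.1]
width: -0.0002
```

```bash
python3 -m inch '[{"rx":0,"ry":0,"rz":0,"x":-165,"y":-145,"z":0,"jaw":0},{"rx":0,"ry":0,"rz":0,"x":-165,"y":-145,"z":0,"jaw":0},{"rx":0,"ry":0,"rz":0,"x":-165,"y":-145,"z":0,"jaw":0},{"rx":0,"ry":0,"rz":0,"x":-165,"y":-145,"z":0,"jaw":0},{"rx":0,"ry":0,"rz":0,"x":-165,"y":-145,"z":0,"jaw":0},{"rx":0,"ry":0,"rz":0,"x":-165,"y":-145,"z":0,"jaw":0}]'; python3 - <<'E'
from rig import *
import cv2
s=read_state();print(s['tcp_pos'],s['joints'])
cv2.imwrite("pics/w1.png",read_camera("wrist")[...,::-1])
E
```

```text
time_s: 2.85
tcp_pos: [0.5439, -0.0994, 0.1992]
orientation: [[-0.934, 0.356, 0.001], [0.356, 0.934, -0.001], [-0.001, -0.0, -1.0]]
contact_force: [-0.8, 0.8, -0.3]
width: -0.0004
[ 0.54392938 -0.09938604  0.19919746] [-1.47110121e+01  1.58123580e+01  8.89941908e+01 -2.94979399e-02
  7.51487797e+01 -8.38219750e+01]
```

View pics/w1.png

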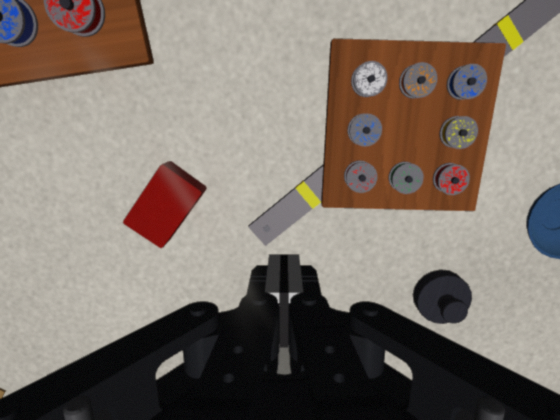

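The wrist view shows the stand with corners near (332,40), (504,44), (475,211) and (324,208), tape bands at (308,195) and (511,33), and the strip end at (262,235). I'll compare these with the fixed-camera estimate.

```bash
cat >>h.py <<'E'
def wp(px,z,p,R):
    k=get_calibration("wrist");T=np.eye(4);T[:3,:3]=R;T[:3,3]=p;E=T@k["tool_from_camera"]
    d=E[:3,:3]@np.linalg.inv(k["mtx"])@[px[0],px[1],1];o=E[:3,3];return (o+d*(z-o[2])/d[2])[:2]
def stripc(X,o=(0.526,0.037),a=20.2):
    a=np.radians(a);d=np.array(X[:2])-o;return np.array([d@[np.cos(a),np.sin(a)],d@[-np.sin(a),np.cos(a)]])*1000
E
python3 - <<'E'
from h import *
from rig import *
np.set_printoptions(precision=4,suppress=True)
s=read_state();p,R=s["tcp_pos"],s["orientation"]
for z in(.039,.053,.067):print(z,[wp(q,z,p,R) for q in((332,40),(504,44),(475,211),(324,208))])
a,b=wp((308,195),.008,p,R),wp((511,33),.008,p,R);print(a,b,(a+b)/2,np.linalg.norm(a-b),np.degrees(np.arctan2(-(b-a)[0],(b-a)[1])),wp((262,235),.008,p,R))
E
```

```text
0.039 [array([ 0.4353, -0.0103]), array([0.4929, 0.1323]), array([0.637 , 0.0752]), array([ 0.5794, -0.0673])]
0.053 [array([ 0.4371, -0.0129]), array([0.4923, 0.1237]), array([0.6304, 0.069 ]), array([ 0.5752, -0.0675])]
0.067 [array([ 0.4389, -0.0155]), array([0.4917, 0.1151]), array([0.6238, 0.0628]), array([ 0.571 , -0.0678])]
[ 0.5685 -0.0783] [0.4869 0.1595] [0.5277 0.0406] 0.2513876674409445 18.930362394316003 [ 0.5937 -0.1427]
```

```bash
python3 -m inch '[{"rx":0,"ry":0,"rz":0,"x":0,"y":0,"z":45,"jaw":0},{"rx":0,"ry":0,"rz":0,"x":0,"y":0,"z":90,"jaw":0},{"rx":0,"ry":0,"rz":0,"x":0,"y":0,"z":130,"jaw":0},{"rx":0,"ry":0,"rz":0,"x":0,"y":0,"z":160,"jaw":0},{"rx":0,"ry":0,"rz":0,"x":0,"y":0,"z":173,"jaw":0},{"rx":0,"ry":0,"rz":0,"x":0,"y":0,"z":173,"jaw":0}]'
python3 -m inch '[{"rx":0,"ry":0,"rz":0,"x":0,"y":8,"z":0,"jaw":0},{"rx":0,"ry":0,"rz":0,"x":0,"y":14,"z":0,"jaw":0},{"rx":0,"ry":0,"rz":0,"x":0,"y":19,"z":0,"jaw":0},{"rx":0,"ry":0,"rz":0,"x":0,"y":23,"z":0,"jaw":0},{"rx":0,"ry":0,"rz":0,"x":0,"y":27,"z":0,"jaw":0},{"rx":0,"ry":0,"rz":0,"x":0,"y":31,"z":0,"jaw":0},{"rx":0,"ry":0,"rz":0,"x":0,"y":35,"z":0,"jaw":0},{"rx":0,"ry":0,"rz":0,"x":0,"y":39,"z":0,"jaw":0}]'
python3 - <<'E'
from rig import *
import cv2
a=read_camera("scene")[170:290,160:410,::-1];b=read_camera("side")[110:280,220:420,::-1]
cv2.imwrite("pics/cs2.png",cv2.resize(a,None,fx=3.2,fy=3.2,interpolation=2))
cv2.imwrite("pics/cd2.png",cv2.resize(b,None,fx=3.5,fy=3.5,interpolation=2))
E
```

```text
time_s: 3.5
tcp_pos: [0.5392, -0.094, 0.0245]
orientation: [[-0.936, 0.351, -0.006], [0.351, 0.936, 0.002], [0.006, -0.0, -1.0]]
contact_force: [-0.3, 0.4, 0.2]
width: -0.0
time_s: 4.3
tcp_pos: [0.5563, -0.0599, 0.0265]
orientation: [[-0.936, 0.353, -0.0], [0.353, 0.936, 0.0], [0.0, -0.0, -1.0]]
contact_force: [-0.0, -0.9, 0.3]
width: -0.0001
```

View pics/cs2.png

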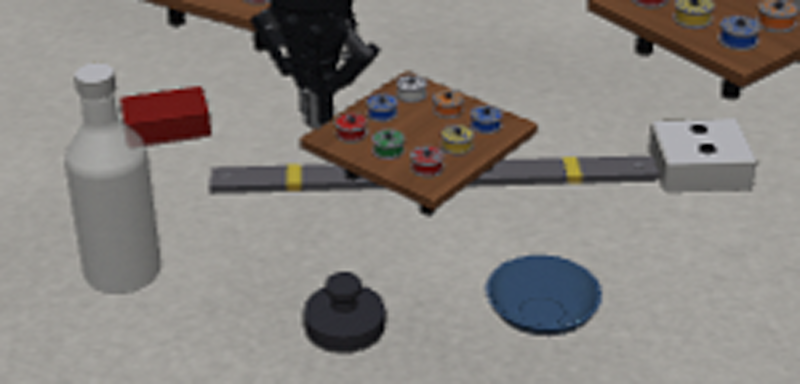

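View pics/cd2.png

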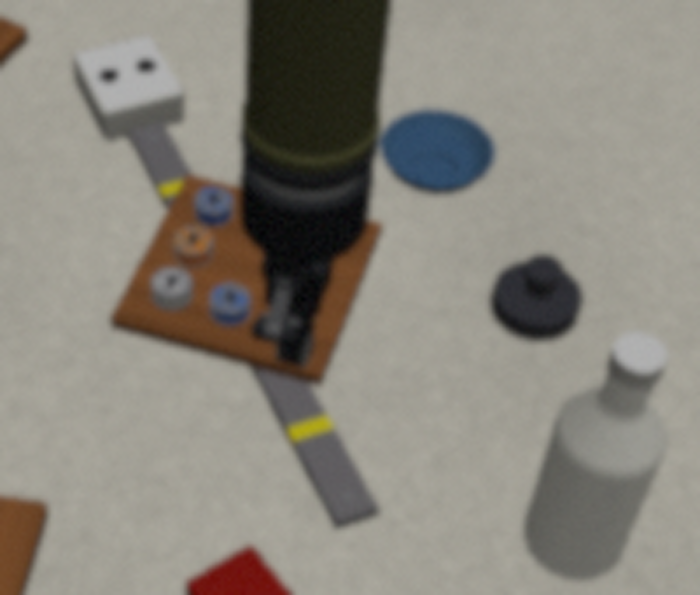

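```bash
python3 - <<'E'
from h import *
from rig import *
s=read_state();print(s['time_s'],s['tcp_pos'],s['contact_force'])
for z in(0,.02,.04):
  X=s['tcp_pos']+[0,0,z];a=proj("scene",X);b=proj("side",X)
  print((a-[160,170])*3.2,(b-[220,110])*3.5)
E
```

```text
4.4 [ 0.55638927 -0.05971541  0.02643117] [-0.87405544 -0.35446518  0.09017864]
[319.51952761 151.99122876] [290.19563809 386.14473851]
[318.66413859 133.19209979] [291.54198859 367.54233396]
[317.79334286 114.05437299] [292.93290068 348.32422583]
```

```bash
python3 - <<'E'
from rig import *
import cv2
b=read_camera("side")[190:230,280:330,::-1]
a=read_camera("scene")[180:240,230:330,::-1]
w=read_camera("wrist")[...,::-1]
cv2.imwrite("pics/z1.png",cv2.resize(b,None,fx=14,fy=14,interpolation=0));cv2.imwrite("pics/z2.png",cv2.resize(a,None,fx=8,fy=8,interpolation=0));cv2.imwrite("pics/w2.png",w)
E
```

```text
(no output)
```

View pics/z1.png

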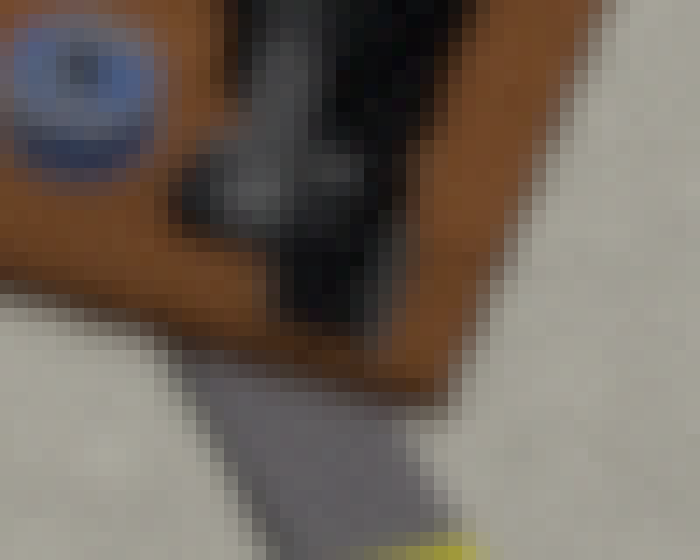

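View pics/w2.png

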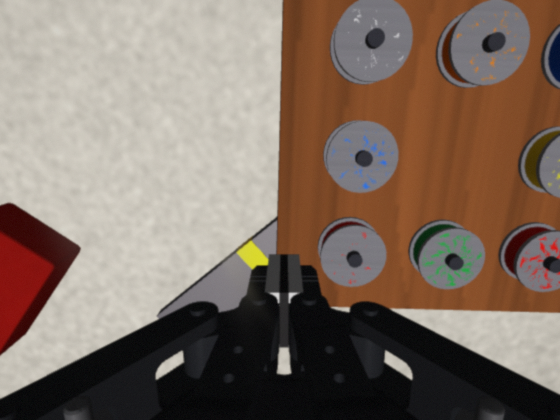

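```bash
python3 - <<'E'
from h import *
from rig import *
np.set_printoptions(precision=4,suppress=True)
s=read_state();p,R=s['tcp_pos'],s['orientation'];print(p,s['contact_force'],s['time_s'])
for dz in(0,.015,.03):
  q=p+[0,0,dz]
  print(dz,"tape",wp((252,255),.008,q,R),"box tip",wp((80,250),.03,q,R), "corner",wp((11,203),.03,q,R),"board corner",wp((322,307),.045,q,R))
# box tip in side image
E
python3 - <<'E'
import cv2
a=cv2.imread('pics/w1.png')[140:260,110:240];cv2.imwrite('pics/c.png',cv2.resize(a,None,fx=5,fy=5,interpolation=2))
E
```

```text
[ 0.5561 -0.0602  0.0264] [ 0.3422 -0.8664 -0.4937] 4.55
0 tape [ 0.563  -0.0833] box tip [ 0.5196 -0.1632] corner [ 0.4841 -0.1834] board corner [ 0.589  -0.0514]
0.015 tape [ 0.5684 -0.0869] box tip [ 0.522  -0.1744] corner [ 0.4834 -0.1962] board corner [ 0.5983 -0.0529]
0.03 tape [ 0.5739 -0.0906] box tip [ 0.5244 -0.1855] corner [ 0.4827 -0.2091] board corner [ 0.6076 -0.0543]
```

View pics/c.png

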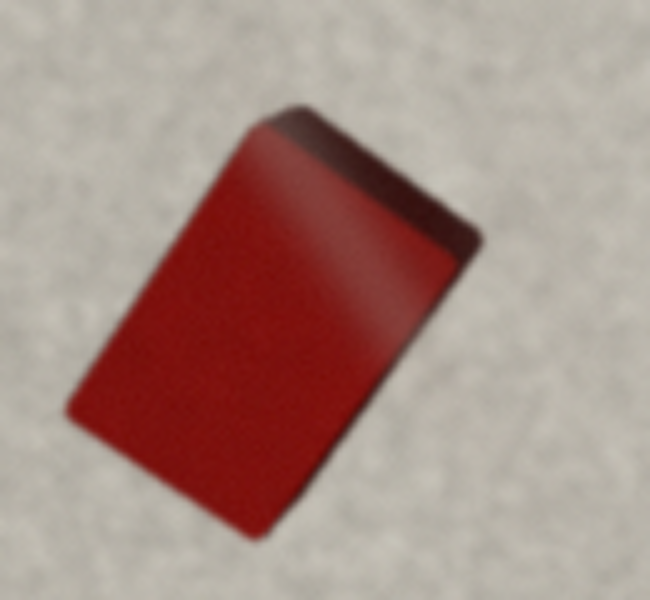

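View pics/z2.png

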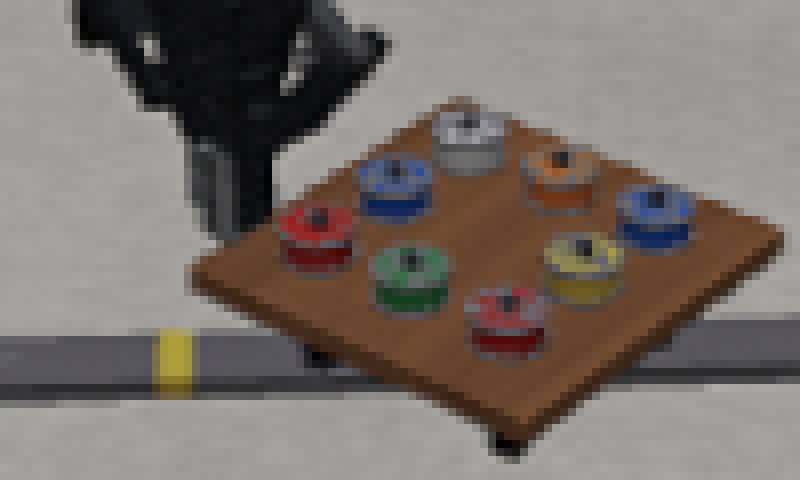

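The pictures disagree with the reported TCP. The finger tip shows at about side (303,213) and wrist (283,255), which puts it about 28 mm above the TCP point, just over the board. It has touched nothing so far. I'll back off, go lower and watch the force.

```bash
python3 -m inch '[{"rx":0,"ry":0,"rz":0,"x":0,"y":-20,"z":0,"jaw":0},{"rx":0,"ry":0,"rz":0,"x":0,"y":-38,"z":0,"jaw":0},{"rx":0,"ry":0,"rz":0,"x":0,"y":-38,"z":8,"jaw":0},{"rx":0,"ry":0,"rz":0,"x":0,"y":-38,"z":14,"jaw":0},{"rx":0,"ry":0,"rz":0,"x":0,"y":-38,"z":18,"jaw":0},{"rx":0,"ry":0,"rz":0,"x":0,"y":-38,"z":18,"jaw":0}]'
python3 - <<'E'
from rig import *
from h import *
s=read_state();print(s['tcp_pos'],s['contact_force'])
b=read_camera("side")[150:280,250:400,::-1]
print((proj("side",s['tcp_pos'])-[250,150])*5)
cv2.imwrite("pics/z3.png",cv2.resize(b,None,fx=5,fy=5,interpolation=2))
E
```

```text
time_s: 5.15
tcp_pos: [0.5422, -0.095, 0.0075]
orientation: [[-0.936, 0.353, -0.002], [0.353, 0.936, 0.001], [0.002, -0.0, -1.0]]
contact_force: [-0.5, 0.3, -0.4]
width: 0.0003
[ 0.5421882  -0.09497012  0.0075044 ] [-0.486636    0.27147075 -0.37774363]
[238.31774042 437.05652504]
```

View pics/z3.png

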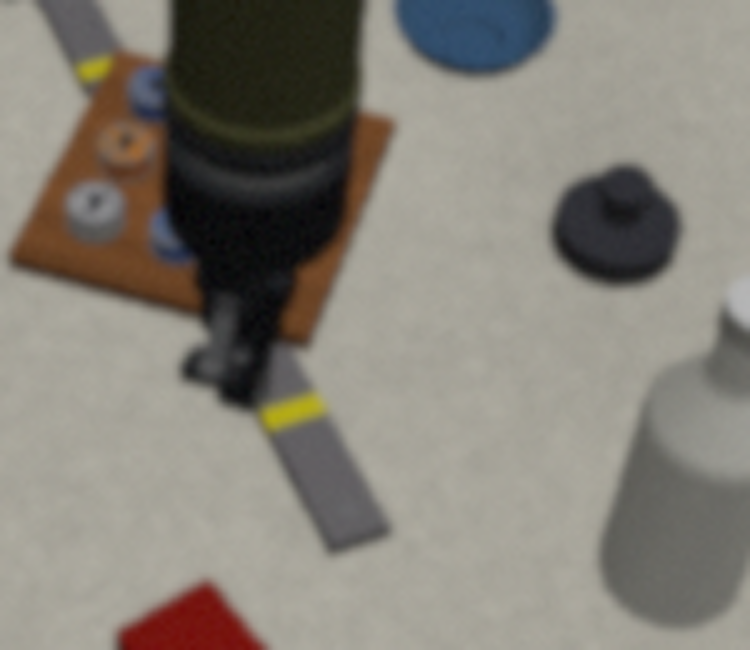

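The tip shows at crop (238,403), but the reported TCP projects to (238,437). So the tip really is about 25 mm short of it, at z of about 0.033. I'll lower 10 mm carefully and push.

```bash
python3 -m inch '[{"rx":0,"ry":0,"rz":0,"x":0,"y":0,"z":3,"jaw":0},{"rx":0,"ry":0,"rz":0,"x":0,"y":0,"z":5,"jaw":0}]'
python3 -m inch '[{"rx":0,"ry":0,"rz":0,"x":0,"y":0,"z":3,"jaw":0},{"rx":0,"ry":0,"rz":0,"x":0,"y":0,"z":5,"jaw":0}]'
python3 -m inch '[{"rx":0,"ry":0,"rz":0,"x":0,"y":6,"z":0,"jaw":0},{"rx":0,"ry":0,"rz":0,"x":0,"y":12,"z":0,"jaw":0},{"rx":0,"ry":0,"rz":0,"x":0,"y":18,"z":0,"jaw":0},{"rx":0,"ry":0,"rz":0,"x":0,"y":23,"z":0,"jaw":0},{"rx":0,"ry":0,"rz":0,"x":0,"y":28,"z":0,"jaw":0},{"rx":0,"ry":0,"rz":0,"x":0,"y":33,"z":0,"jaw":0}]'
python3 - <<'E'
from rig import *
from h import *
s=read_state();print(s['tcp_pos'],s['contact_force'])
b=read_camera("side")[130:260,230:380,::-1]
cv2.imwrite("pics/z4.png",cv2.resize(b,None,fx=4,fy=4,interpolation=2))
cv2.imwrite("pics/w4.png",read_camera("wrist")[...,::-1])
E
```

```text
time_s: 5.4
tcp_pos: [0.543, -0.0954, 0.0034]
orientation: [[-0.936, 0.353, 0.0], [0.353, 0.936, -0.0], [-0.0, 0.0, -1.0]]
contact_force: [-0.2, 0.2, 0.6]
width: -0.0002
time_s: 5.6
tcp_pos: [0.5427, -0.0956, -0.0017]
orientation: [[-0.936, 0.353, -0.0], [0.353, 0.936, 0.0], [0.0, -0.0, -1.0]]
contact_force: [-0.3, -0.5, 0.2]
width: -0.0001
time_s: 6.2
tcp_pos: [0.5552, -0.0649, -0.0011]
orientation: [[-0.936, 0.353, 0.001], [0.353, 0.936, -0.001], [-0.001, -0.0, -1.0]]
contact_force: [-0.4, -3.4, 1.6]
width: 0.0001
[ 0.55523627 -0.06489293 -0.00112086] [-0.4012397  -3.42108403  1.62075371]
```

View pics/z4.png

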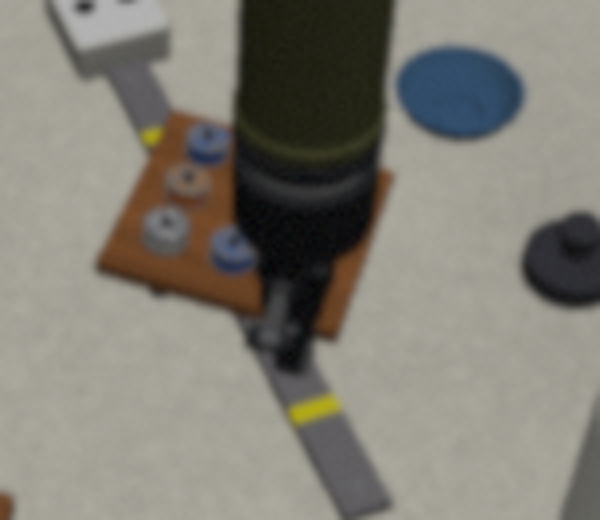

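View pics/w4.png

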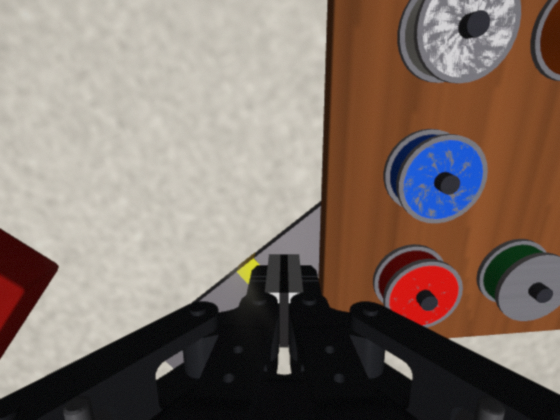

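```bash
python3 -m inch '[{"rx":0,"ry":0,"rz":0,"x":0,"y":4,"z":0,"jaw":0},{"rx":0,"ry":0,"rz":0,"x":0,"y":8,"z":0,"jaw":0},{"rx":0,"ry":0,"rz":0,"x":0,"y":12,"z":0,"jaw":0},{"rx":0,"ry":0,"rz":0,"x":0,"y":16,"z":0,"jaw":0},{"rx":0,"ry":0,"rz":0,"x":0,"y":20,"z":0,"jaw":0},{"rx":0,"ry":0,"rz":0,"x":0,"y":24,"z":0,"jaw":0},{"rx":0,"ry":0,"rz":0,"x":0,"y":24,"z":0,"jaw":0}]'
python3 - <<'E'
from rig import *
from h import *
s=read_state();print(s['tcp_pos'],s['contact_force'])
b=read_camera("side")[130:260,230:380,::-1]
a=read_camera("scene")[180:240,220:370,::-1]
cv2.imwrite("pics/z5.png",cv2.resize(b,None,fx=4,fy=4,interpolation=2))
cv2.imwrite("pics/s5.png",cv2.resize(a,None,fx=5,fy=5,interpolation=2))
E
```

```text
time_s: 7.0
tcp_pos: [0.563, -0.0416, -0.0015]
orientation: [[-0.936, 0.353, -0.0], [0.353, 0.936, 0.0], [0.0, 0.0, -1.0]]
contact_force: [0.4, -0.3, 0.1]
width: 0.0
[ 0.56304028 -0.04164618 -0.00148095] [ 0.36576244 -0.31775382  0.09951449]
```

View pics/z5.png

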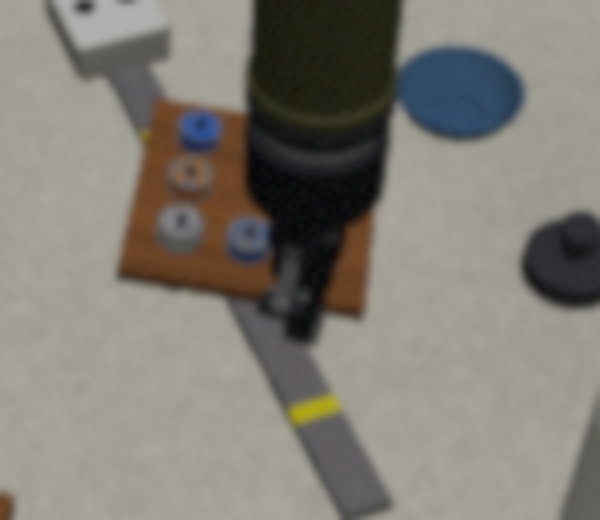

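View pics/s5.png

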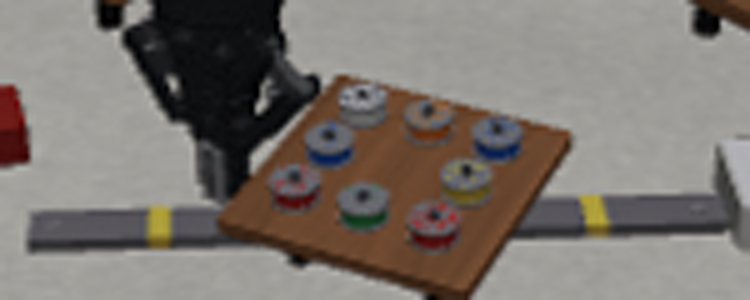

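```bash
cat >>h.py <<'E'
O=(0.5275,0.0395);A=19.5
def pose(cam,pts,z=.05):
    C=np.array([onplane(cam,q,z)[:2] for q in pts]);d=C[1]-C[0];c=C.mean(0)
    angs=[np.degrees(np.arctan2(*(C[(i+1)%4]-C[i])[::-1]))%90 for i in range(4)]
    print(cam,"corners",C.round(3).tolist(),"ctr",c.round(4),"edge angs mod90",np.round(angs,1),"strip(x,y)mm",stripc(c,O,A).round(1),"sides",[round(float(np.linalg.norm(C[i]-C[i-1])),3) for i in range(4)])
E
python3 - <<'E'
from h import *
S=lambda x,y:(220+(x+.5)/5-.5,180+(y+.5)/5-.5)
pose("scene",[S(466,284),S(572,134),S(340,76),S(218,222)],.05)
D=lambda x,y:(230+(x+.5)/4-.5,130+(y+.5)/4-.5)
print(onplane("side",D(155,98),.05),onplane("side",D(120,272),.05),onplane("side",D(363,308),.05))
E
```

```text
scene corners [[0.634, 0.113], [0.476, 0.137], [0.451, -0.008], [0.617, -0.028]] ctr [0.5444 0.0536] edge angs mod90 [81.3 80.  83.2 83. ] strip(x,y)mm [20.7  7.7] sides [0.142, 0.159, 0.148, 0.167]
[0.48065326 0.14524989 0.05      ] [ 0.45602269 -0.00514763  0.05      ] [ 0.59799621 -0.03908898  0.05      ]
```

```bash
python3 -m inch '[{"rx":0,"ry":0,"rz":0,"x":0,"y":-12,"z":0,"jaw":0},{"rx":0,"ry":0,"rz":0,"x":0,"y":-15,"z":-45,"jaw":0},{"rx":0,"ry":0,"rz":0,"x":0,"y":-12,"z":-90,"jaw":0},{"rx":0,"ry":0,"rz":-1.5,"x":28,"y":25,"z":-100,"jaw":0},{"rx":0,"ry":0,"rz":-3,"x":58,"y":65,"z":-100,"jaw":0},{"rx":0,"ry":0,"rz":-4,"x":86,"y":105,"z":-100,"jaw":0},{"rx":0,"ry":0,"rz":-4,"x":112,"y":145,"z":-100,"jaw":0},{"rx":0,"ry":0,"rz":-4,"x":133,"y":182,"z":-100,"jaw":0},{"rx":0,"ry":0,"rz":-4,"x":133,"y":182,"z":-100,"jaw":0},{"rx":0,"ry":0,"rz":-4,"x":133,"y":182,"z":-100,"jaw":0}]'
python3 - <<'E'
from rig import *
from h import *
s=read_state();print(s['tcp_pos'],s['contact_force'],s['joints'])
cv2.imwrite("pics/w6.png",read_camera("wrist")[...,::-1])
b=read_camera("side")[130:260,230:380,::-1]
a=read_camera("scene")[180:240,220:370,::-1]
cv2.imwrite("pics/z6.png",cv2.resize(b,None,fx=4,fy=4,interpolation=2))
cv2.imwrite("pics/s6.png",cv2.resize(a,None,fx=5,fy=5,interpolation=2))
E
```

```text
time_s: 8.1
tcp_pos: [0.5021, 0.1751, 0.0984]
orientation: [[-1.0, 0.009, -0.0], [0.009, 1.0, -0.001], [0.0, -0.001, -1.0]]
contact_force: [-0.4, -0.7, 0.3]
width: -0.0001
[0.5021482  0.17508531 0.09844897] [-0.36809242 -0.66455892  0.28444128] [ 1.46908690e+01  1.98975543e+01  9.93193131e+01 -3.01664440e-02
  6.08104647e+01 -7.47626212e+01]
```

View pics/w6.png

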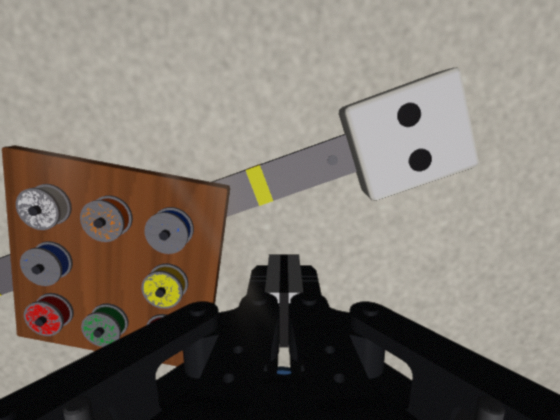

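View pics/z6.png

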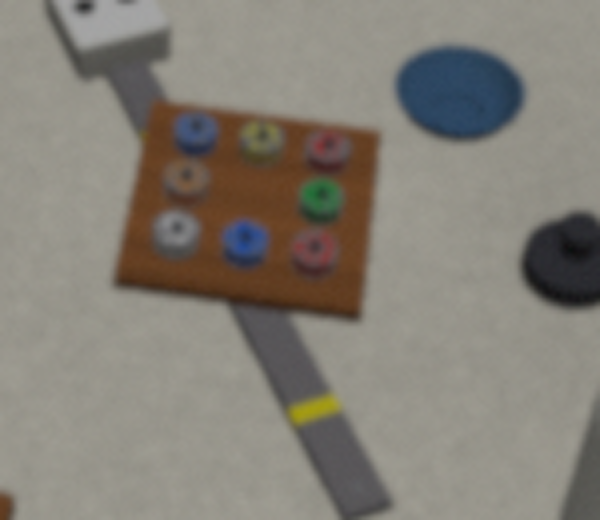

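View pics/s6.png

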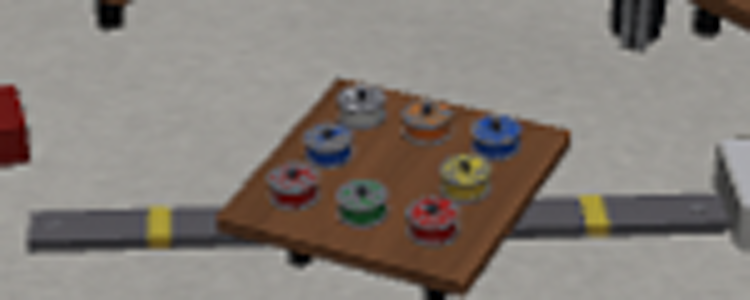

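```bash
python3 - <<'E'
from h import *
from rig import *
np.set_printoptions(precision=4,suppress=True)
s=read_state();p,R=s['tcp_pos'],s['orientation']
for z in(.045,.055):print([wp(q,z,p,R) for q in((228,186),(5,147),(212,300),(18,336))])
D=lambda x,y:(230+(x+.5)/4-.5,130+(y+.5)/4-.5)
S=lambda x,y:(220+(x+.5)/5-.5,180+(y+.5)/5-.5)
for a,b in(((470,289),(380,132)),((570,135),(155,101)),((338,78),(118,278)),((218,222),(360,312))):print(tri(S(*a),D(*b)))
E
```

```text
[array([0.4813, 0.1355]), array([ 0.4532, -0.0096]), array([0.568 , 0.1185]), array([ 0.5972, -0.0338])]
[array([0.4792, 0.1372]), array([ 0.4524, -0.0016]), array([0.5621, 0.1209]), array([ 0.5901, -0.0247])]
[0.6263 0.1143 0.0424]
[0.4811 0.1377 0.0531]
[ 0.4543 -0.0089  0.0499]
[ 0.5986 -0.0334  0.0378]
```

```bash
python3 -m inch '[{"rx":0,"ry":0,"rz":0,"x":8,"y":0,"z":40,"jaw":0},{"rx":0,"ry":0,"rz":0,"x":8,"y":0,"z":75,"jaw":0},{"rx":0,"ry":0,"rz":0,"x":8,"y":0,"z":95,"jaw":0},{"rx":0,"ry":0,"rz":0,"x":8,"y":-10,"z":95,"jaw":0},{"rx":0,"ry":0,"rz":0,"x":8,"y":-17,"z":95,"jaw":0},{"rx":0,"ry":0,"rz":0,"x":8,"y":-23,"z":95,"jaw":0}]'
python3 -m inch '[{"rx":0,"ry":0,"rz":0,"x":2,"y":-4,"z":0,"jaw":0},{"rx":0,"ry":0,"rz":-0.3,"x":5,"y":-8,"z":0,"jaw":0},{"rx":0,"ry":0,"rz":-0.6,"x":8,"y":-12,"z":0,"jaw":0},{"rx":0,"ry":0,"rz":-0.9,"x":11,"y":-16,"z":0,"jaw":0},{"rx":0,"ry":0,"rz":-1.2,"x":14,"y":-20,"z":0,"jaw":0},{"rx":0,"ry":0,"rz":-1.5,"x":18,"y":-24,"z":0,"jaw":0},{"rx":0,"ry":0,"rz":-1.8,"x":22,"y":-28,"z":0,"jaw":0},{"rx":0,"ry":0,"rz":-1.8,"x":22,"y":-28,"z":0,"jaw":0}]'
python3 - <<'E'
from rig import *
from h import *
s=read_state();print(s['tcp_pos'],s['contact_force'])
b=read_camera("side")[130:260,230:380,::-1]
a=read_camera("scene")[180:240,220:370,::-1]
cv2.imwrite("pics/z7.png",cv2.resize(b,None,fx=4,fy=4,interpolation=2))
cv2.imwrite("pics/s7.png",cv2.resize(a,None,fx=5,fy=5,interpolation=2))
E
```

```text
time_s: 8.85
tcp_pos: [0.4957, 0.1507, 0.0046]
orientation: [[-1.0, 0.013, 0.002], [0.013, 1.0, 0.0], [-0.002, 0.0, -1.0]]
contact_force: [-0.8, 2.2, 0.1]
width: -0.0
time_s: 9.65
tcp_pos: [0.4719, 0.1238, 0.0045]
orientation: [[-0.99, -0.144, 0.001], [-0.144, 0.99, 0.0], [-0.001, -0.0, -1.0]]
contact_force: [-0.1, -0.5, -0.9]
width: 0.0003
[0.47188054 0.12378871 0.00446909] [-0.10505369 -0.51360973 -0.90197762]
```

View pics/z7.png

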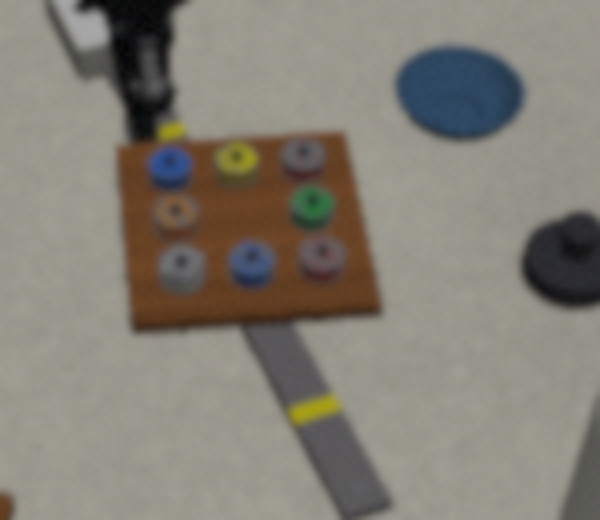

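View pics/s7.png

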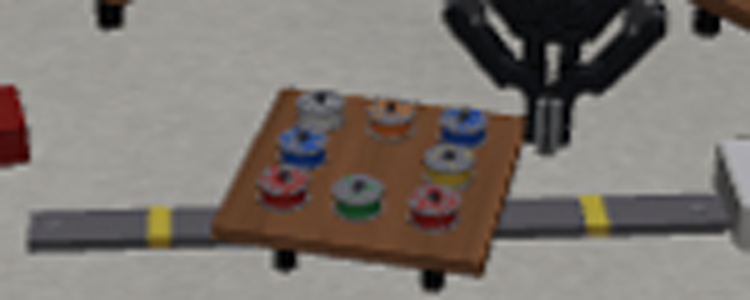

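```bash
cat >>h.py <<'E'
D=lambda x,y:(230+(x+.5)/4-.5,130+(y+.5)/4-.5)
S=lambda x,y:(220+(x+.5)/5-.5,180+(y+.5)/5-.5)
def tp(prs):
    C=np.array([tri(S(*a),D(*b)) for a,b in prs]);print(C.round(4));c=C.mean(0)
    d=C[0]-C[1]+C[3]-C[2];e=C[1]-C[2]+C[0]-C[3]
    print("ctr",c.round(4),"ang",np.degrees(np.arctan2(d[1],d[0])).round(1),np.degrees(np.arctan2(-e[0],e[1])).round(1),"strip",stripc(c,O,A).round(1))
E
python3 - <<'E'
from h import *
tp([((484,265),(345,135)),((524,117),(118,147)),((286,90),(134,322)),((213,232),(381,308))])
E
```

```text
[[ 0.603   0.1155  0.0409]
 [ 0.4561  0.1058  0.0443]
 [ 0.4636 -0.0381  0.0427]
 [ 0.611  -0.0321  0.0396]]
ctr [0.5334 0.0378 0.0419] ang 3.0 3.0 strip [ 5.  -3.6]
```

```bash
python3 -m inch '[{"rx":0,"ry":0,"rz":-0.3,"x":3,"y":-5,"z":0,"jaw":0},{"rx":0,"ry":0,"rz":-0.6,"x":6,"y":-10,"z":0,"jaw":0},{"rx":0,"ry":0,"rz":-0.9,"x":9,"y":-15,"z":0,"jaw":0},{"rx":0,"ry":0,"rz":-1.2,"x":12,"y":-20,"z":0,"jaw":0},{"rx":0,"ry":0,"rz":-1.5,"x":15,"y":-25,"z":0,"jaw":0},{"rx":0,"ry":0,"rz":-1.8,"x":18,"y":-29,"z":0,"jaw":0},{"rx":0,"ry":0,"rz":-1.8,"x":18,"y":-29,"z":0,"jaw":0}]'
python3 - <<'E'
from rig import *
from h import *
s=read_state();print(s['tcp_pos'],s['contact_force'])
b=read_camera("side")[130:260,230:380,::-1]
a=read_camera("scene")[180:240,220:370,::-1]
cv2.imwrite("pics/z8.png",cv2.resize(b,None,fx=4,fy=4,interpolation=2))
cv2.imwrite("pics/s8.png",cv2.resize(a,None,fx=5,fy=5,interpolation=2))
E
```

```text
time_s: 10.45
tcp_pos: [0.459, 0.0928, 0.004]
orientation: [[-0.955, -0.297, 0.001], [-0.297, 0.955, 0.0], [-0.001, -0.0, -1.0]]
contact_force: [-0.5, 0.1, -0.2]
width: 0.0001
[0.45899852 0.0928451  0.00396517] [-0.52152792  0.14039848 -0.21527289]
```

View pics/z8.png

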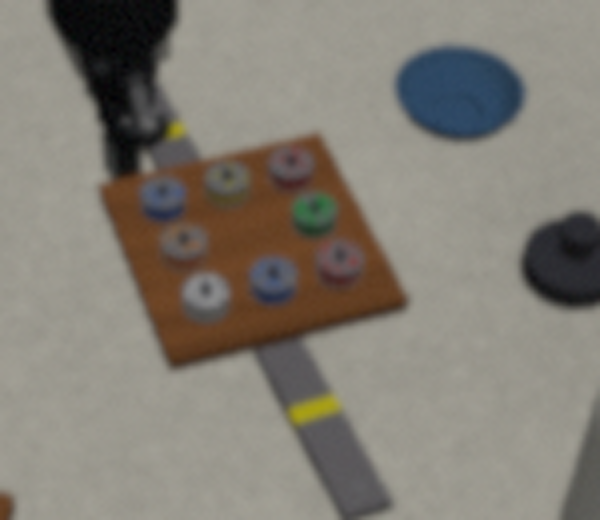

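View pics/s8.png

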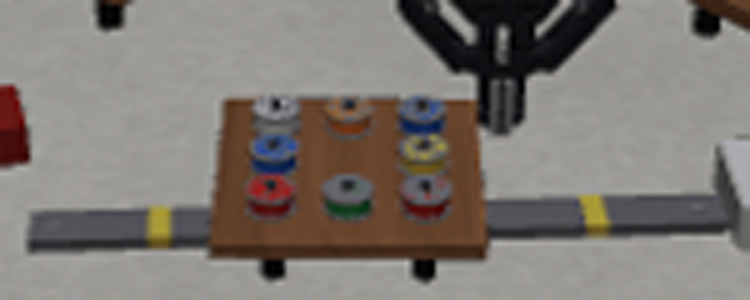

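```bash
python3 - <<'E'
from h import *
tp([((487,245),(320,136)),((477,100),(102,187)),((222,100),(173,358)),((210,246),(405,299))])
for q in((272,276),(424,276)):print("foot",onplane("scene",S(*q),0),stripc(onplane("scene",S(*q),0),O,A))
E
```

```text
[[ 0.5866  0.1134  0.0424]
 [ 0.4448  0.074   0.0427]
 [ 0.4865 -0.0694  0.0449]
 [ 0.626  -0.028   0.0416]]
ctr [0.536  0.0225 0.0429] ang 16.0 15.9 strip [  2.3 -18.9]
foot [ 0.59032557 -0.00679026  0.        ] [ 43.76998155 -64.60672625]
foot [0.56645964 0.07449253 0.        ] [48.40572253 19.98041827]
```

Nearly aligned. The stand is flat, 3.5° off the cover, 2 mm off laterally and 19 mm off along it. I'll retreat and verify.

```bash
python3 -m inch '[{"rx":0,"ry":0,"rz":0,"x":0,"y":12,"z":0,"jaw":0},{"rx":0,"ry":0,"rz":0,"x":0,"y":22,"z":0,"jaw":0},{"rx":0,"ry":0,"rz":0,"x":0,"y":22,"z":-40,"jaw":0},{"rx":0,"ry":0,"rz":0,"x":0,"y":22,"z":-85,"jaw":0},{"rx":0,"ry":0,"rz":0,"x":0,"y":22,"z":-130,"jaw":0},{"rx":0,"ry":0,"rz":0,"x":-40,"y":22,"z":-160,"jaw":0},{"rx":0,"ry":0,"rz":0,"x":-80,"y":10,"z":-190,"jaw":0},{"rx":0,"ry":0,"rz":0,"x":-110,"y":-20,"z":-210,"jaw":0},{"rx":0,"ry":0,"rz":0,"x":-110,"y":-20,"z":-210,"jaw":0},{"rx":0,"ry":0,"rz":0,"x":-110,"y":-20,"z":-210,"jaw":0}]'
python3 - <<'E'
from rig import *
from h import *
s=read_state();print(s['tcp_pos'],s['contact_force'])
cv2.imwrite("pics/w9.png",read_camera("wrist")[...,::-1])
b=read_camera("side")[110:300,220:430,::-1]
a=read_camera("scene")[160:290,160:410,::-1]
cv2.imwrite("pics/z9.png",cv2.resize(b,None,fx=3,fy=3,interpolation=2))
cv2.imwrite("pics/s9.png",cv2.resize(a,None,fx=3.2,fy=3.2,interpolation=2))
E
```

```text
time_s: 11.55
tcp_pos: [0.5698, 0.1073, 0.2134]
orientation: [[-0.955, -0.298, -0.0], [-0.298, 0.955, 0.0], [0.0, 0.0, -1.0]]
contact_force: [-0.7, 0.9, -0.0]
width: -0.0001
[0.56975938 0.10728075 0.21339264] [-0.71547572  0.86774053 -0.0018439 ]
```

View pics/w9.png

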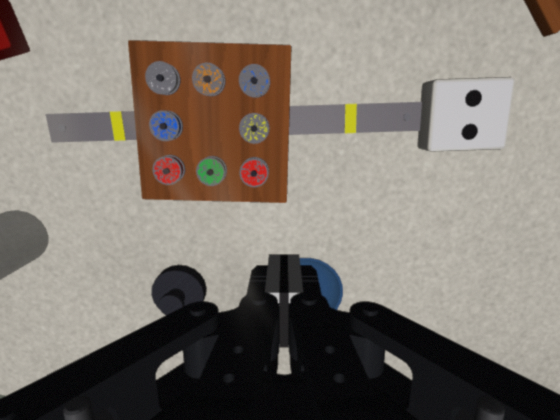

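View pics/z9.png

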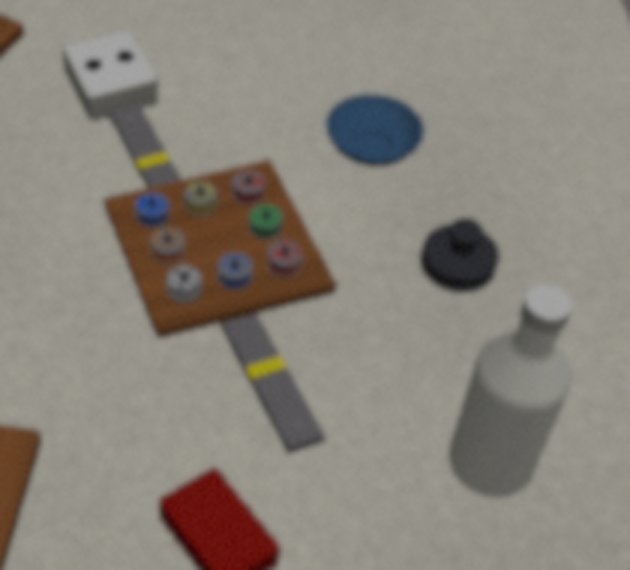

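View pics/s9.png

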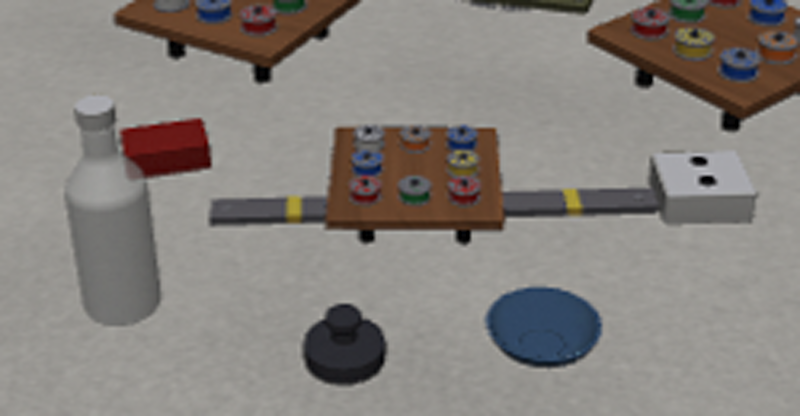

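```bash
python3 - <<'E'
from h import *
from rig import *
s=read_state();p,R=s['tcp_pos'],s['orientation']
C=np.array([wp(q,.045,p,R) for q in((130,41),(291,45),(287,202),(142,199))])
print([stripc(c,O,A).round(1) for c in C],stripc(C.mean(0),O,A))
for q in((117,126),(350,118)):print(stripc(wp(q,.008,p,R),O,A))
job_done()
E
```

```text
[array([-77.6, -84.6]), array([-68.9,  61.6]), array([78.6, 52.8]), array([ 69.9, -95.8])] [  0.51266957 -16.526983  ]
[  -2.91851168 -126.57721384]
[ -1.89964269 123.29899913]
the job is handed in; nothing more can be done
```

I turned the smallest board, the one astride the cable cover, about 40° on its feet with two pushes. The first was on its robot-side edge near the -y corner, the second on the opposite edge near the +y corner. I did not lift or tip it, and I handed the job in at about 12 s of the 58 s allowed.

**Final checks**
- **Flat:** The board's top measures 42–45 mm at all four corners, against 45 mm expected. The lean is gone, so it should be standing flat on all four feet. Only the two front feet show in the last scene picture.
- **Position:** The stand's centre is about 1–2 mm off the cover's centreline and 17–19 mm off the middle, toward -y. The board reaches at most 96 mm along the cover, and the bands' inner edges are at 119 mm.
- **Alignment:** It is about 3.5° short of exactly square to the cover. The two feet I could see are 44–48 mm out from the centreline, so the cover runs clear between the feet.
- **Bystanders:** The bottle, bowl, weight and red box show at the same places as at the start. At the last check the arm was clear of everything, and the sensed force was about 1 N.

**What disagreed:** In all three cameras the finger tips showed about 25 mm above the reported TCP. My first push therefore passed just over the board without touching it. I redid it with the TCP lower, watching the force, which was at most about 4 N in the readings I took.

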